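# Fetch the collar brush from behind the bottles

## Robot

A 6-joint arm with a two-finger parallel gripper is mounted at the origin on a cart in front of the work surface, level with it; the furniture and walls round the work are solid. World frame = base frame: x ahead of the robot, y to its left, z up, the work surface at z = 0. Lengths are in m, angles in rad, forces in N, time in s.
With the tool pointing down it reaches from about 0.275 to 0.775 m from the base axis. Payload 14.6 kg.
Tool frame: the origin (TCP) lies at the very end of the fingers, on their centre line; the grasp point (between the pads) lies 19 mm behind it; z points along the fingers, y is the line along which they close (so a half turn about z gives the same grasp; the last joint's range is limited). The gripper opens to 85 mm and grips with 20 to 120 N. Pads are 22 mm wide; open, the fingers measure 114 mm over their backs; the gripper's body (76 mm by 85 mm) begins 54 mm behind the grasp point. The pads swing forward as they close: fully open they stand 13 mm farther back than shut.
Start: joints at [-1.384, 0.263, -0.048, 1.259, 0, 1.415], TCP at [0.176, -0.495, 0.231] pointing down, gripper open.
Joint ranges: [-2.65, 2.65], [-0.89, 1.7], [-1.18, 1.37], [-2.13, 2.11], [-1.35, 1.29], [-3.14, 3.14]. Speed limits (rad/s): [1.89, 1.89, 2.57, 2.79, 3.14, 3.14].

## Interface

Orientations are given as a unit quaternion [w, x, y, z].
In Python, from rig import arm gives the robot as it stands.
- The arm moves only by the shell command python3 -m handwheel 'ROWS' [OPENING] [FORCE]. ROWS is JSON, a list of rows, each an object with "xyz": the shift along the world's x, y, z in m, a list of three; "turn": the turn about the world's z in degrees. In form: [{"xyz": [tx, ty, tz], "turn": turn}, ...]. A call has 1 to 20 rows; each row shifts and turns the commanded pose from where the row before left it; what a row does not reach is not made up. A row lasts 1/12 s, in which the tool goes at most 41.7 mm and 7.16 degrees, less where a joint would pass 70% of its speed; a pose out of reach is approached as far as the arm can. A call is refused whole if a number of a shift passes 0.0417 or a number of a turn 7.16, either way. A call with a gripper value outside its range is refused whole. OPENING is the opening, from 0 (shut) to 1 (fully open), set as the call begins (- or left out, the last holds). The fingers move at their own pace and stop on an object; FORCE is the grip in N (left out, the last holds). Time passes only in rows, so rows that do not move let the fingers close. It gives the time, the measured TCP pose, the force, the opening and the grip force at its end, in the units of the state.
- arm.observe(): the state, without advancing time (a new reading comes with each control period).
- arm.get_image(name): name is "side" or "top" or "wrist"; returns the picture (480x640x3 uint8, red, green, blue); there is no depth.
- arm.camera_model(name): a dict with "vertical_fov" (degrees; the focal length in pixels is half the picture's height over the tangent of half this angle, whatever the lens; pixels are square), "cx", "cy" (the principal point, pixels), "R" (3x3) and "t" (3): a world point X has camera coordinates R X + t; the wrist camera has in their place "hand_eye" (4x4, takes a point from camera to tool coordinates, whose origin is the TCP and whose axes are the flange's). Camera axes: x right, y down, z forward; pixel columns grow to the right and rows downward; lengths in m; the calibration is good to about 2 mm. A picture is of the moment at which its call begins: read the wrist's pose just before it. camera_model takes no time and is no camera call.
- arm.finish_job(): hands the job in; it is judged then, once.
Trained networks look in the newest picture that a camera, given by its name, has taken for a name from the list of things; names that differ only in an ending like _2 or _b are one class to them, and where a whole thing is asked for, a point or a joint stands for the part that bears it (a point fixed in the world has none). Each returns a list of dicts, best first, with "conf" (0 to 1); they miss things now and then, are a little off and sometimes report something else, mostly with a low value. They report only what shows in the picture. A call takes as long as a camera call.
- arm.boxes_of(camera, query): "centre" ([column, row] in pixels, amid what is visible of it).
- arm.masks_of(camera, query): "mask" (480x640 bool, what is visible of it) and "centre" ([column, row] in pixels, amid what is visible of it).
The state is a dict: "t": time; "qpos": joint angles; "joint_velocities": joint speeds; "effort": joint torques, N m; "tcp_pos": TCP position; "tcp_rot": TCP orientation; "force": force on the tool from outside, world axes, zero at the start; "moment": the same for the moment, N m; "grip_width": finger opening in m; "finger_force": force on a finger pad.
Only numpy, scipy, OpenCV 4.12 (cv2) and the standard library are available. Lean on these libraries where they do the work, as an engineer would, in place of code of your own. Each camera call takes 0.05 s, during which the arm holds its last target. There are 200 camera calls.

## Task

First move the jar, the dropper bottle and the stain stick off the wooden stand and stand them all in the grey plastic tray; then take the collar brush that lies behind them and lay it, bristles down, lengthwise inside the rim of the blue dish. With the brush in the dish, stand each of the three back upright in the middle of the same dark rubber pad it stood on at the start. Keep the three upright all the while, and leave the spool and the clothes peg on the stand where they are.

Things in the scene. Friction and masses are not known exactly. Their poses are not given: they have to be found in the camera images.
- stand: Fixed wooden stand: board 150 (x) by 226 mm (y), its top 12 mm above the worktop; at each end (y = +-106 to +-116 mm) a cheek 38 mm high; front and back open. Origin: centre of its underside; z up, -x is the front, towards the robot. Three flush dark rubber pads, 52 mm wide, at x = -35 mm, y = -70, 0, +70 mm. Which bottle stands on which pad changes from start to start.
- tray: Fixed low grey plastic tray, 120 (x) by 220 mm (y); floor 4 mm above the worktop, inside 110 by 210 mm, rim 5 mm thick and 12 mm high. Origin: centre of its underside; z up. Empty at the start; the jar, the bottle and the stick go anywhere inside its rim meanwhile. Lies between stand and dish, which change sides from start to start.
- dish: Blue ceramic dish, fixed, 68 mm (x) by 124 mm (y); floor 6 mm above the worktop, inside 56 by 112 mm, rim 6 mm thick and 10 mm high. Origin: centre of its underside; z up; its length lies along y.
- jar: Round spice jar with a black cap and a green label, upright, 44 mm diameter, 105 mm high, about 0.11 kg. Origin: centre of its underside; z up its axis. Stands on one of the stand's dark rubber pads.
- dropper: Brown dropper bottle with a black rubber teat, upright, 102 mm high, about 0.07 kg: round body of 33 mm diameter up to 70 mm height, neck of 24 mm diameter to 77 mm, above that a teat 12 mm thick. Origin: centre of its underside; z up its axis. Stands on one of the stand's dark rubber pads.
- stick: Stain stick: white and green round tube with a green cap on top (fixed), upright, 28 mm diameter, 110 mm high, about 0.06 kg. Origin: centre of its underside; z up its axis. Stands on one of the stand's dark rubber pads.
- brush: Small oval collar brush with a purple back, lying bristles down on the stand behind the three bottles: 30 mm wide (x), 85 mm long (y), 23 mm high, about 0.07 kg. Origin: centre of its underside; z up through its back, y along its length. Rigid for its whole height.
- spool: Cream thread spool, 30 mm diameter, 48 mm high, standing on the stand near its +y cheek, behind the pads. Origin: centre of its underside. Loose; to be left alone.
- clothes_peg: Wooden clothes peg, 15 (x) by 72 (y) by 12 mm, lying front to back on the stand near its -y cheek, behind the pads. Origin: centre of its underside. Loose; to be left alone.

How it is judged:
By the outcome, as a careful person would: the job done as asked, in the order asked, and still so for the second after the job is handed in, with the robot touching nothing.
It also fails if it takes over 134 s, if anything falls off the work surface, if the arm or the gripper's body presses on something with over 40 N, if the wrist force passes 120 N, or if a joint passes its speed limit or range.

## Working session

There is one attempt and no reset: what is moved stays moved. The work goes in short steps, Python scripts to look and compute and a shell command to move; the robot and the scene stay as the last step left them, time stands still between calls to the robot, and variables do not carry over. Pictures are saved under pics/ and viewed, at most 16 in all, crops included, and the job is handed in when it is done.

```bash
mkdir -p pics; ls; python3 - <<'E'
from rig import arm
import cv2,numpy as np
for c in ("top","side"):
    cv2.imwrite(f"pics/{c}0.png",arm.get_image(c)[:,:,::-1])
    m=arm.camera_model(c);print(c,m)
    for q in ("stand","tray","dish","jar","dropper","stick","brush","spool","clothes_peg"):
        print(q,[(np.round(b["centre"]),round(b["conf"],2)) for b in arm.boxes_of(c,q)[:2]])
print(arm.camera_model("wrist"));print(arm.observe())
E
```

```text
pics
top {'vertical_fov': 46.379510434214836, 'cx': 324.89774598646744, 'cy': 237.08079750659996, 'R': array([[-0.06589226, -0.99782338,  0.00259061],
       [-0.97751849,  0.06402984, -0.20089247],
       [ 0.20028933, -0.01576963, -0.97960987]]), 't': array([0.02900378, 0.48708573, 1.18613814])}
stand [(array([438., 232.]), 0.63), (array([424., 246.]), 0.47)]
tray [(array([490., 217.]), 0.75), (array([322., 233.]), 0.6)]
dish [(array([191., 252.]), 0.59)]
jar [(array([492., 243.]), 0.68), (array([452., 218.]), 0.57)]
dropper [(array([421., 246.]), 0.64), (array([458., 244.]), 0.58)]
stick [(array([461., 245.]), 0.77)]
brush [(array([452., 213.]), 0.72), (array([189., 251.]), 0.67)]
spool [(array([418., 216.]), 0.62), (array([492., 242.]), 0.29)]
clothes_peg []
side {'vertical_fov': 45.46729962204008, 'cx': 324.41673103259456, 'cy': 239.96451501952956, 'R': array([[ 0.98055508, -0.19575518,  0.01384372],
       [-0.0966008 , -0.54287884, -0.83423669],
       [ 0.17082161,  0.8166777 , -0.55123271]]), 't': array([-0.45609394,  0.07799116,  1.31412735])}
stand [(array([368., 341.]), 0
[... 729 characters left out ...]
: array([-1.38427166e+00,  2.63110656e-01, -4.83520981e-02,  1.25939957e+00,
        1.01490655e-05,  1.41545877e+00]), 'joint_velocities': array([-7.59700426e-05,  5.57220248e-04, -7.18416556e-05, -5.79496994e-04,
       -1.45994183e-03,  2.60247257e-04]), 'effort': array([-1.57593346e-03, -6.37431765e+01,  3.84774864e+01,  1.16790317e-03,
       -1.87742980e-04, -1.64814304e-05]), 'tcp_pos': array([ 0.1759775 , -0.49460608,  0.23125361]), 'tcp_rot': array([-3.30725160e-05,  9.85426811e-01,  1.70099968e-01,  4.55938993e-06]), 'force': array([0.55697208, 0.12226912, 0.03034711]), 'moment': array([ 0.04731684,  0.02221889, -0.02862444]), 'finger_force': 0.0, 'grip_width': 0.08524938544742837}
```

View pics/top0.png

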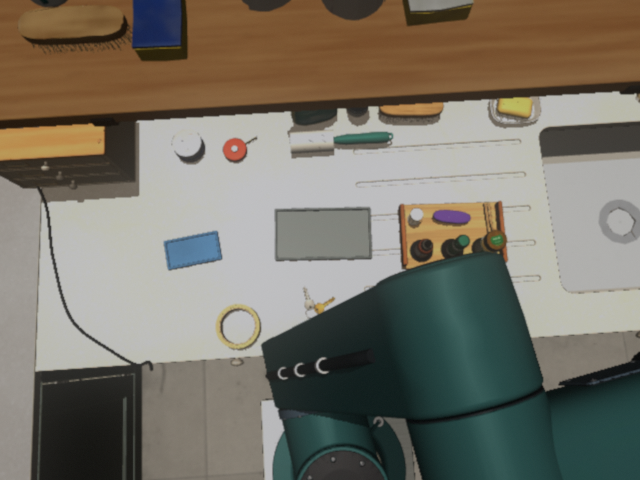

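View pics/side0.png

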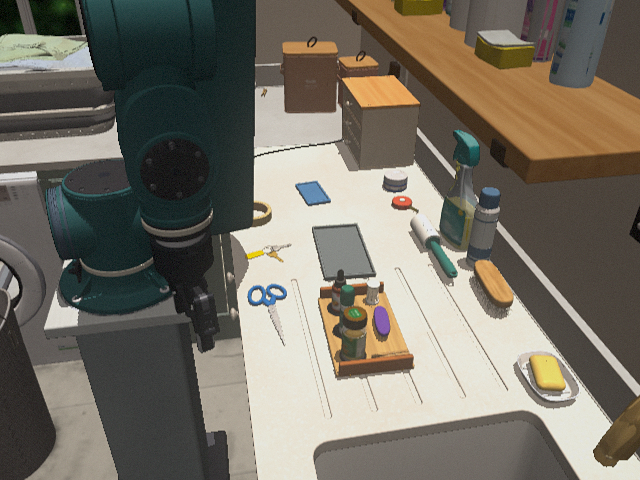

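The top view shows the dropper, stick and jar from left (+y) to right at columns 421, 458 and 494, row 245. The brush is at (452,216), the spool at (416,216) and the peg at (489,215). The tray is at (323,233) and the dish at (193,250). Next I measure.

```bash
cat > h.py <<'E'
from rig import arm
import cv2,numpy as np
from scipy.spatial.transform import Rotation as Rn
def cam(c):
    m=arm.camera_model(c); f=240/np.tan(np.radians(m["vertical_fov"])/2)
    if c=="wrist":
        s=arm.observe(); q=s["tcp_rot"]; T=np.eye(4)
        T[:3,:3]=Rn.from_quat([q[1],q[2],q[3],q[0]]).as_matrix(); T[:3,3]=s["tcp_pos"]
        W=np.linalg.inv(T@np.array(m["hand_eye"])); R,t=W[:3,:3],W[:3,3]
    else: R,t=np.array(m["R"]),np.array(m["t"])
    return f,m["cx"],m["cy"],R,t
def px2w(C,uv,z):
    f,cx,cy,R,t=C; uv=np.atleast_2d(uv).astype(float)
    d=np.c_[(uv[:,0]-cx)/f,(uv[:,1]-cy)/f,np.ones(len(uv))]@R; o=-R.T@t
    return (o+d*((z-o[2])/d[:,2])[:,None])[:,:2]
def w2px(C,X):
    f,cx,cy,R,t=C; p=np.atleast_2d(X)@R.T+t
    return np.c_[f*p[:,0]/p[:,2]+cx,f*p[:,1]/p[:,2]+cy]
def rect(C,mask,z):
    "minAreaRect of the mask projected on height z: centre, sizes, angle of its long side from +y"
    ys,xs=np.nonzero(mask); P=px2w(C,np.c_[xs,ys],z).astype(np.float32)*1000
    (c,s,a)=cv2.minAreaRect(P)
    a=a if s[0]>s[1] else a+90
    return np.round(c,1),np.round(sorted(s),1),round((a-90+90)%180-90,1)
E
python3 - <<'E'
from h import *
for c in ("top","side"):
    arm.get_image(c); C=cam(c)
    for q,z in (("stand",.012),("tray",.012),("dish",.01),("brush",.035),("jar",.117),("dropper",.114),("stick",.122),("spool",.06)):
        for m in arm.masks_of(c,q)[:2]:
            print(c,q,round(m["conf"],2),np.round(m["centre"]),m["mask"].sum(),*rect(C,m["mask"],z))
E
```

```text
top stand 0.57 [438. 229.] 3807 [ 483.6 -292.1] [149.  239.5] -1.9
top tray 0.91 [321. 235.] 4945 [504.4   0.8] [122.7 217.9] -2.4
top dish 0.78 [188. 251.] 1534 [485.7 298.6] [ 67.1 123.8] 7.4
top dish 0.28 [454. 216.] 462 [ 525.6 -295.9] [33.7 83.2] -9.7
top brush 0.82 [452. 217.] 434 [ 519.5 -289.4] [30.1 81.3] -3.7
top jar 0.63 [493. 241.] 553 [ 437.1 -343.7] [43.8 73.7] 32.5
top dropper 0.68 [419. 246.] 291 [ 437.8 -203.5] [32.1 43.9] 40.6
top stick 0.61 [458. 247.] 296 [ 437.7 -273.3] [26.4 53.6] 35.5
top spool 0.7 [415. 218.] 221 [ 518.1 -201.8] [35.9 36.3] 86.3
side stand 0.71 [368. 341.] 3871 [ 485.4 -275. ] [154.6 268.8] -1.0
side stand 0.19 [374. 294.] 309 [ 537.8 -176.8] [27.8 89. ] -16.9
side tray 0.98 [343. 252.] 2643 [507.1  -2.3] [121.6 236.4] -2.9
side dish 0.91 [314. 194.] 572 [488.8 292.5] [ 71.6 136.6] 8.0
side brush 0.73 [380. 321.] 374 [ 520.3 -298. ] [28.1 89.3] -9.6
side jar 0.94 [354. 333.] 1228 [ 435.5 -403.6] [ 44.6 138.3] -14.8
side jar 0.59 [342. 254.] 2622 [ 470.1 -154.6] [104.9 201.8] -2.6
side dropper 0.93 [336. 287.] 396 [ 432.7 -280.9] [ 25.9 129.4] -21.7
side stick 0.93 [345. 298.] 391 [ 436.7 -341.2] [ 26.4 127.4] -13.9
side spool 0.79 [375. 292.] 289 [ 518.6 -234.6] [25.4 83.3] -16.8
```

```bash
python3 -m handwheel '[{"xyz":[0.01,0.01,0.03],"turn":0},{"xyz":[0.024,0.02,0.02],"turn":6.84},{"xyz":[0.024,0.02,0.02],"turn":6.84},{"xyz":[0.024,0.02,0],"turn":6.84},{"xyz":[0.024,0.02,0],"turn":6.84},{"xyz":[0.024,0.02,0],"turn":6.84},{"xyz":[0.024,0.02,0],"turn":6.84},{"xyz":[0.024,0.02,0],"turn":6.84},{"xyz":[0.024,0.02,0],"turn":6.84},{"xyz":[0.024,0.02,0],"turn":6.84},{"xyz":[0.024,0.02,0],"turn":6.84},{"xyz":[0.024,0.02,0],"turn":0},{"xyz":[0,0,0],"turn":0},{"xyz":[0,0,0],"turn":0}]'
cat > look.py <<'E'
import sys; from h import *
im=arm.get_image("wrist"); C=cam("wrist"); cv2.imwrite(sys.argv[1],im[:,:,::-1])
s=arm.observe(); print(s["t"],np.round(s["tcp_pos"],4),np.round(s["tcp_rot"],3))
Z=dict(stand=.012,tray=.012,dish=.01,brush=.035,jar=.117,dropper=.114,stick=.122,spool=.06,clothes_peg=.024)
for q in sys.argv[2].split(","):
    for m in arm.masks_of("wrist",q)[:2]:
        print(q,round(m["conf"],2),np.round(m["centre"]),m["mask"].sum(),*rect(C,m["mask"],Z[q]))
E
python3 look.py pics/w1.png stand,jar,dropper,stick,brush,spool,clothes_peg
```

```text
t: 3.07
tcp_pos: [0.4507, -0.2637, 0.3011]
tcp_rot: [-0.0, 0.719, 0.695, -0.0]
force: [-0.0, -0.1, -0.2]
grip_width: 0.0857
finger_force: 0.0
3.1167 [ 0.4501 -0.2645  0.3012] [-0.     0.719  0.695 -0.   ]
stand 0.76 [351. 200.] 19708 [ 483.9 -294.7] [150.6 244.8] -2.0
stand 0.74 [392. 147.] 910 [ 531.  -209.8] [32.  37.8] 88.0
jar 0.9 [318. 304.] 3099 [ 447.7 -341.1] [43.2 77.9] -2.9
stick 0.71 [318. 241.] 1321 [ 449.2 -276.2] [25.8 46.7] -2.0
brush 0.74 [384. 227.] 1842 [ 520.5 -290.7] [29.8 84.3] -8.9
spool 0.83 [392. 147.] 970 [ 522.  -206.6] [28.7 35.7] 62.6
clothes_peg 0.84 [378. 298.] 792 [ 513.9 -375.5] [17.4 71.1] -88.7
```

View pics/w1.png

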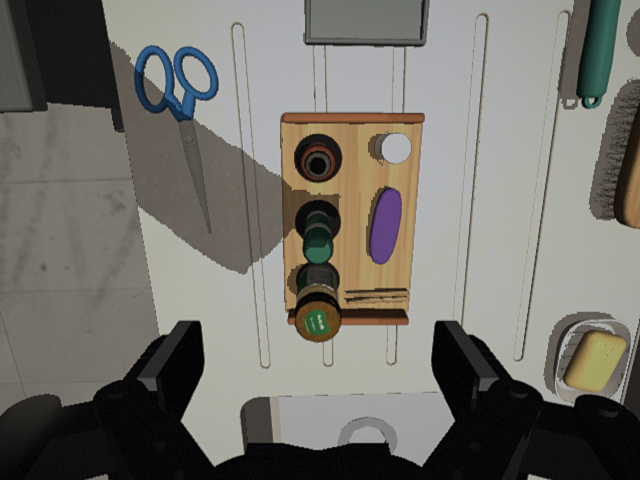

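The jar cap is at (318,319), the stick cap at (317,249) and the teat at (317,162). The brush is at (386,227), long axis tilted. The stand cheeks run from row 113 to row 324.

```bash
python3 - <<'E'
from h import *
C=cam("wrist")
for n,uv,z in (("jar",(318,319),.117),("stick",(317,249),.122),("dropper",(317,161),.114),("dropshoulder",(317,159),.084),("cheeks",[(281,113),(424,113),(290,325),(408,325)],.038),("pads",[(317,158),(317,220),(317,290)],.012)):
    print(n,np.round(px2w(C,uv,z)*1000,1).tolist())
# expected pad centres for stand pose
a=np.radians(-2);R=np.array([[np.cos(a),-np.sin(a)],[np.sin(a),np.cos(a)]])
for y in (70,0,-70): print(np.round(np.array([485,-285])+R@[-35,y],1))
E
```

```text
jar [[445.9, -355.7]]
stick [[447.5, -286.7]]
dropper [[450.2, -213.5]]
dropshoulder [[450.1, -214.1]]
cheeks [[416.5, -172.5], [556.0, -177.5], [412.2, -402.9], [547.9, -407.9]]
pads [[450.0, -218.5], [447.5, -286.5], [444.4, -371.6]]
[ 452.5 -213.8]
[ 450.  -283.8]
[ 447.6 -353.7]
```

```bash
python3 -m handwheel '[{"xyz":[-0.001,-0.023,0],"turn":0},{"xyz":[-0.001,-0.023,0],"turn":0},{"xyz":[-0.001,-0.023,-0.01],"turn":0},{"xyz":[-0.001,-0.022,-0.02],"turn":0},{"xyz":[0,0,-0.03],"turn":0},{"xyz":[0,0,-0.03],"turn":0},{"xyz":[0,0,-0.03],"turn":0},{"xyz":[0,0,-0.03],"turn":0},{"xyz":[0,0,-0.03],"turn":0},{"xyz":[0,0,-0.025],"turn":0},{"xyz":[0,0,-0.02],"turn":0},{"xyz":[0,0,-0.01],"turn":0},{"xyz":[0,0,0],"turn":0},{"xyz":[0,0,0],"turn":0}]' 0.8 30
python3 look.py pics/w2.png jar,stick,brush,tray
```

```text
t: 4.63
tcp_pos: [0.446, -0.3559, 0.0668]
tcp_rot: [0.0, 0.72, 0.694, -0.0]
force: [0.1, -0.1, 0.5]
grip_width: 0.0684
finger_force: 0.0
4.6833 [ 0.4463 -0.3562  0.0674] [ 0.001  0.72   0.694 -0.   ]
jar 0.78 [322. 362.] 23064 [ 450.4 -338. ] [42.9 62.9] -10.2
stick 0.56 [326. 164.] 10914 [ 449.1 -287.2] [25.6 25.6] 65.0
brush 0.66 [483. 148.] 12160 [ 520.3 -290.5] [31.  82.7] -9.1
brush 0.27 [318.   7.] 1044 [ 451.3 -234.7] [ 7.2 24.9] 88.0
```

View pics/w2.png

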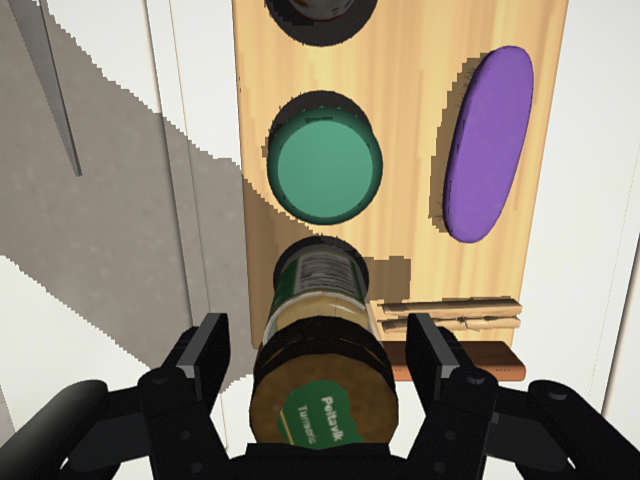

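The jar stands between the fingers with its cap at about column 326, slightly to the +x side. I shift 3 mm, then close and lift.

```bash
python3 -m handwheel '[{"xyz":[0.003,0,0],"turn":0},{"xyz":[0,0,0],"turn":0}]' && python3 -m handwheel '[{"xyz":[0,0,0],"turn":0},{"xyz":[0,0,0],"turn":0},{"xyz":[0,0,0],"turn":0},{"xyz":[0,0,0],"turn":0},{"xyz":[0,0,0],"turn":0},{"xyz":[0,0,0],"turn":0},{"xyz":[0,0,0],"turn":0},{"xyz":[0,0,0],"turn":0}]' 0 35
```

```text
t: 5.05
tcp_pos: [0.4495, -0.3559, 0.0667]
tcp_rot: [0.0, 0.719, 0.695, 0.0]
force: [0.5, 0.5, -0.0]
grip_width: 0.0683
finger_force: 0.0
t: 5.72
tcp_pos: [0.4489, -0.3557, 0.0664]
tcp_rot: [0.0, 0.719, 0.695, -0.0]
force: [-1.9, 1.6, 5.5]
grip_width: 0.0432
finger_force: 35.1
```

```bash
python3 -m handwheel '[{"xyz":[0,0,0.01],"turn":0},{"xyz":[0,0,0.02],"turn":0},{"xyz":[0,0,0.03],"turn":0},{"xyz":[0,0,0.03],"turn":0},{"xyz":[0,0,0.03],"turn":0},{"xyz":[0,0,0.02],"turn":0},{"xyz":[0.003,0.015,0.01],"turn":0},{"xyz":[0.006,0.03,0],"turn":0},{"xyz":[0.006,0.03,0],"turn":0},{"xyz":[0.006,0.03,0],"turn":0},{"xyz":[0.006,0.03,0],"turn":0},{"xyz":[0.006,0.03,0],"turn":0},{"xyz":[0.006,0.03,0],"turn":0},{"xyz":[0.006,0.03,0],"turn":0},{"xyz":[0.005,0.03,0],"turn":0},{"xyz":[0.005,0.02,0],"turn":0},{"xyz":[0,0.01,0],"turn":0},{"xyz":[0,0.005,0],"turn":0},{"xyz":[0,0,0],"turn":0},{"xyz":[0,0,0],"turn":0}]'; python3 look.py pics/w3.png tray
```

```text
t: 7.38
tcp_pos: [0.5038, -0.0661, 0.2163]
tcp_rot: [-0.0, 0.719, 0.695, -0.0]
force: [0.3, -0.3, -1.0]
grip_width: 0.0431
finger_force: 35.8
7.4333 [ 0.5038 -0.0664  0.2162] [-0.     0.72   0.694 -0.   ]
tray 0.85 [320. 123.] 36042 [507.2  -1.1] [119.4 214.1] -2.7
```

View pics/w3.png

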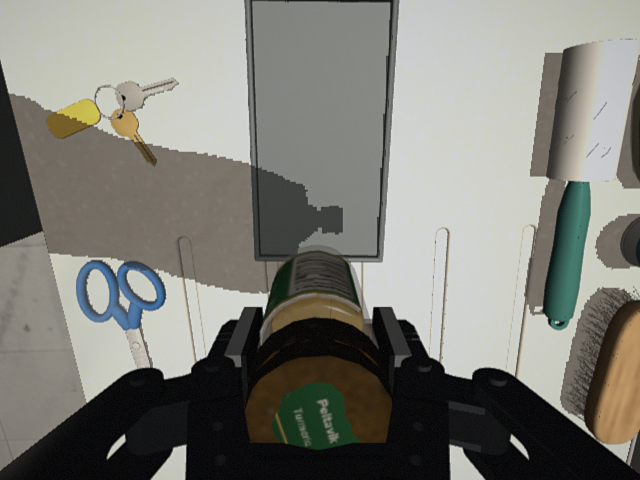

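The tray spans columns 247–397 with its near edge at row 258. The jar is held straight above the inside, so I lower it.

```bash
python3 -m handwheel '[{"xyz":[0,0,-0.015],"turn":0},{"xyz":[0,0,-0.03],"turn":0},{"xyz":[0,0,-0.03],"turn":0},{"xyz":[0,0,-0.03],"turn":0},{"xyz":[0,0,-0.02],"turn":0},{"xyz":[0,0,-0.015],"turn":0},{"xyz":[0,0,-0.01],"turn":0},{"xyz":[0,0,-0.004],"turn":0},{"xyz":[0,0,-0.003],"turn":0},{"xyz":[0,0,0],"turn":0},{"xyz":[0,0,0],"turn":0}]'
```

```text
t: 8.4
tcp_pos: [0.5043, -0.066, 0.0598]
tcp_rot: [0.0, 0.72, 0.694, 0.0]
force: [0.8, 0.1, -1.1]
grip_width: 0.043
finger_force: 35.8
```

```bash
python3 -m handwheel '[{"xyz":[0,0,-0.001],"turn":0},{"xyz":[0,0,0],"turn":0}]'; python3 -m handwheel '[{"xyz":[0,0,0],"turn":0},{"xyz":[0,0,0],"turn":0},{"xyz":[0,0,0],"turn":0},{"xyz":[0,0,0],"turn":0},{"xyz":[0,0,0.01],"turn":0},{"xyz":[0,0,0.02],"turn":0},{"xyz":[0,0,0.035],"turn":0},{"xyz":[0,0,0.04],"turn":0},{"xyz":[0,0,0.035],"turn":0},{"xyz":[-0.005,-0.02,0.02],"turn":0},{"xyz":[-0.01,-0.03,0],"turn":0},{"xyz":[-0.01,-0.04,0],"turn":0},{"xyz":[-0.01,-0.04,0],"turn":0},{"xyz":[-0.01,-0.04,0],"turn":0},{"xyz":[-0.01,-0.03,0],"turn":0},{"xyz":[0,-0.021,0],"turn":0}]' 0.7 ; python3 -m handwheel '[{"xyz":[0,0,0],"turn":0},{"xyz":[0,0,-0.03],"turn":0},{"xyz":[0,0,-0.03],"turn":0},{"xyz":[0,0,-0.03],"turn":0},{"xyz":[0,0,-0.03],"turn":0},{"xyz":[0,0,-0.02],"turn":0},{"xyz":[0,0,-0.01],"turn":0},{"xyz":[0,0,-0.006],"turn":0},{"xyz":[0,0,0],"turn":0},{"xyz":[0,0,0],"turn":0}]' 0.7;python3 look.py pics/w4.png stick
```

```text
t: 8.57
tcp_pos: [0.5042, -0.0658, 0.0587]
tcp_rot: [0.0, 0.719, 0.695, 0.0]
force: [-0.2, 0.7, -0.8]
grip_width: 0.0434
finger_force: 35.8
t: 9.9
tcp_pos: [0.4473, -0.2893, 0.2184]
tcp_rot: [0.0, 0.72, 0.694, -0.0]
force: [-0.7, 0.3, 0.2]
grip_width: 0.0601
finger_force: 0.0
t: 10.73
tcp_pos: [0.4492, -0.2866, 0.0628]
tcp_rot: [0.0, 0.719, 0.695, 0.0]
force: [-0.5, 0.4, 0.8]
grip_width: 0.0599
finger_force: 0.0
10.7833 [ 0.4494 -0.2868  0.0631] [0.001 0.719 0.695 0.   ]
stick 0.96 [321. 371.] 13709 [ 449.  -263.8] [25.3 53. ] 0.3
stick 0.3 [382. 186.] 75142 [ 467.  -245.9] [ 69.  110.3] -2.3
```

View pics/w4.png

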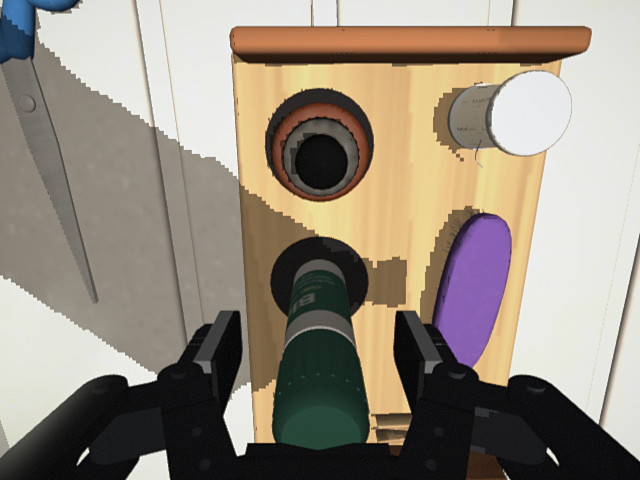

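The stick is centred between the fingers. The middle pad's ellipse is at about (319,287), the dropper's teat at (321,161) and its pad at (319,143). I grip and carry.

```bash
python3 - <<'E'
from h import *
C=cam("wrist")
print(px2w(C,[(319.5,287),(319,143)],.012),px2w(C,(321,161),.114))
E
python3 -m handwheel '[{"xyz":[0,0,0],"turn":0},{"xyz":[0,0,0],"turn":0},{"xyz":[0,0,0],"turn":0},{"xyz":[0,0,0],"turn":0},{"xyz":[0,0,0],"turn":0},{"xyz":[0,0,0],"turn":0},{"xyz":[0,0,0],"turn":0},{"xyz":[0,0,0],"turn":0}]' 0 30
python3 -m handwheel '[{"xyz":[0,0,0.01],"turn":0},{"xyz":[0,0,0.02],"turn":0},{"xyz":[0,0,0.03],"turn":0},{"xyz":[0,0,0.03],"turn":0},{"xyz":[0,0,0.03],"turn":0},{"xyz":[0,0,0.02],"turn":0},{"xyz":[0.003,0.015,0.01],"turn":0},{"xyz":[0.006,0.03,0],"turn":0},{"xyz":[0.006,0.03,0],"turn":0},{"xyz":[0.006,0.03,0],"turn":0},{"xyz":[0.006,0.03,0],"turn":0},{"xyz":[0.006,0.03,0],"turn":0},{"xyz":[0.006,0.03,0],"turn":0},{"xyz":[0.006,0.03,0],"turn":0},{"xyz":[0.005,0.03,0],"turn":0},{"xyz":[0.005,0.02,0],"turn":0},{"xyz":[0,0.01,0],"turn":0},{"xyz":[0,0.003,0],"turn":0},{"xyz":[0,0,0],"turn":0},{"xyz":[0,0,0],"turn":0}]'
```

```text
[[ 0.44946657 -0.2901171 ]
 [ 0.45168912 -0.21611503]] [[ 0.45151066 -0.21630735]]
t: 11.5
tcp_pos: [0.4492, -0.2869, 0.0627]
tcp_rot: [0.0, 0.719, 0.695, 0.0]
force: [0.3, 0.3, 6.5]
grip_width: 0.0267
finger_force: 29.7
t: 13.17
tcp_pos: [0.5038, 0.0005, 0.2123]
tcp_rot: [0.0, 0.72, 0.694, -0.0]
force: [0.3, -0.7, -0.2]
grip_width: 0.0263
finger_force: 29.6
```

```bash
python3 -m handwheel '[{"xyz":[0,0,-0.015],"turn":0},{"xyz":[0,0,-0.03],"turn":0},{"xyz":[0,0,-0.03],"turn":0},{"xyz":[0,0,-0.03],"turn":0},{"xyz":[0,0,-0.02],"turn":0},{"xyz":[0,0,-0.015],"turn":0},{"xyz":[0,0,-0.01],"turn":0},{"xyz":[0,0,-0.004],"turn":0},{"xyz":[0,0,-0.0035],"turn":0},{"xyz":[0,0,0],"turn":0},{"xyz":[0,0,0],"turn":0}]'; python3 -m handwheel '[{"xyz":[0,0,0],"turn":0},{"xyz":[0,0,0],"turn":0},{"xyz":[0,0,0],"turn":0},{"xyz":[0,0,0],"turn":0},{"xyz":[0,0,0.01],"turn":0},{"xyz":[0,0,0.02],"turn":0},{"xyz":[0,0,0.035],"turn":0},{"xyz":[0,0,0.04],"turn":0},{"xyz":[0,0,0.035],"turn":0},{"xyz":[-0.005,-0.02,0.02],"turn":0},{"xyz":[-0.01,-0.03,0],"turn":0},{"xyz":[-0.01,-0.04,0],"turn":0},{"xyz":[-0.01,-0.04,0],"turn":0},{"xyz":[-0.01,-0.04,0],"turn":0},{"xyz":[-0.008,-0.03,0],"turn":0},{"xyz":[0,-0.0165,0],"turn":0}]' 0.65 ; python3 -m handwheel '[{"xyz":[0,0,0],"turn":0},{"xyz":[0,0,-0.03],"turn":0},{"xyz":[0,0,-0.03],"turn":0},{"xyz":[0,0,-0.03],"turn":0},{"xyz":[0,0,-0.02],"turn":0},{"xyz":[0,0,0],"turn":0},{"xyz":[0,0,0],"turn":0}]'; python3 look.py pics/w5.png dropper,stick,jar,dish
```

```text
t: 14.08
tcp_pos: [0.5043, 0.0008, 0.0553]
tcp_rot: [0.0, 0.72, 0.694, 0.0]
force: [0.5, -0.2, -0.3]
grip_width: 0.0264
finger_force: 29.6
t: 15.42
tcp_pos: [0.4496, -0.2181, 0.2149]
tcp_rot: [0.0, 0.72, 0.694, -0.0]
force: [0.9, -0.0, 0.2]
grip_width: 0.0554
finger_force: 0.0
t: 16.0
tcp_pos: [0.4507, -0.2143, 0.1048]
tcp_rot: [-0.001, 0.719, 0.695, -0.0]
force: [0.5, -0.9, 0.8]
grip_width: 0.0559
finger_force: 0.0
16.05 [ 0.4514 -0.2149  0.1058] [0.    0.719 0.695 0.   ]
dropper 0.56 [320. 291.] 5656 [ 452.4 -197.6] [24.3 46.1] -2.0
jar 0.82 [407.  10.] 2182 [ 481.7 -106.7] [ 8.6 26.4] 88.0
dish 0.54 [406.  11.] 2157 [505.  -82.1] [15.6 47.3] 88.0
```

View pics/w5.png

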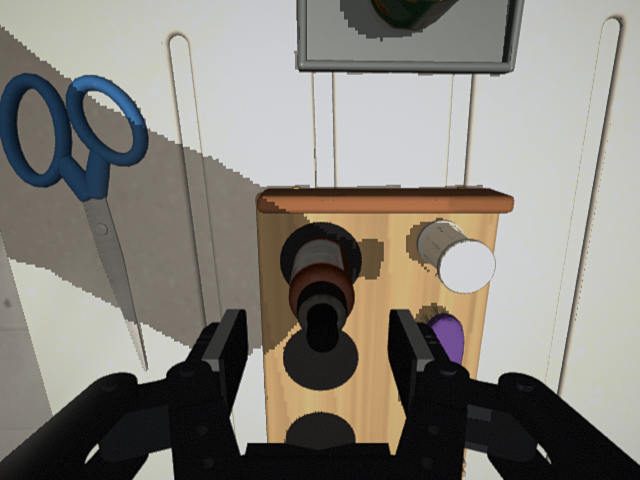

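The dropper's teat is centred at column 322. The pads are now clear at about (321,257) and (320,357), and the jar stands upright in the tray. I go down and grip.

```bash
python3 - <<'E'
from h import *
C=cam("wrist")
print(px2w(C,[(321,257),(320.5,356.5)],.012))
E
python3 -m handwheel '[{"xyz":[0,0,-0.02],"turn":0},{"xyz":[0,0,-0.02],"turn":0},{"xyz":[0,0,-0.012],"turn":0},{"xyz":[0,0,-0.005],"turn":0},{"xyz":[0,0,0],"turn":0},{"xyz":[0,0,0],"turn":0}]'
python3 -m handwheel '[{"xyz":[0,0,0],"turn":0},{"xyz":[0,0,0],"turn":0},{"xyz":[0,0,0],"turn":0},{"xyz":[0,0,0],"turn":0},{"xyz":[0,0,0],"turn":0},{"xyz":[0,0,0],"turn":0},{"xyz":[0,0,0],"turn":0},{"xyz":[0,0,0],"turn":0}]' 0 30
python3 -m handwheel '[{"xyz":[0,0,0.01],"turn":0},{"xyz":[0,0,0.02],"turn":0},{"xyz":[0,0,0.03],"turn":0},{"xyz":[0,0,0.03],"turn":0},{"xyz":[0,0,0.03],"turn":0},{"xyz":[0,0,0.02],"turn":0},{"xyz":[0.003,0.015,0.01],"turn":0},{"xyz":[0.006,0.03,0],"turn":0},{"xyz":[0.006,0.03,0],"turn":0},{"xyz":[0.006,0.03,0],"turn":0},{"xyz":[0.006,0.03,0],"turn":0},{"xyz":[0.006,0.03,0],"turn":0},{"xyz":[0.006,0.03,0],"turn":0},{"xyz":[0.006,0.03,0],"turn":0},{"xyz":[0.005,0.03,0],"turn":0},{"xyz":[0.003,0.02,0],"turn":0},{"xyz":[0,0.01,0],"turn":0},{"xyz":[0,0,0],"turn":0},{"xyz":[0,0,0],"turn":0}]'; python3 look.py pics/w6.png tray,stick
```

```text
[[ 0.45308309 -0.21616451]
 [ 0.45041688 -0.28839308]]
t: 16.75
tcp_pos: [0.4513, -0.2153, 0.0485]
tcp_rot: [0.0, 0.719, 0.695, 0.0]
force: [-0.1, -0.7, 0.1]
grip_width: 0.0555
finger_force: 0.0
t: 17.42
tcp_pos: [0.4517, -0.2156, 0.0487]
tcp_rot: [0.001, 0.719, 0.695, 0.0]
force: [-0.4, -0.6, 6.1]
grip_width: 0.0314
finger_force: 29.3
t: 19.0
tcp_pos: [0.5038, 0.0696, 0.1979]
tcp_rot: [0.0, 0.719, 0.695, -0.0]
force: [-0.7, -0.3, -1.0]
grip_width: 0.0313
finger_force: 30.0
19.05 [0.5038 0.0691 0.1979] [ 0.     0.72   0.694 -0.   ]
```

View pics/w6.png

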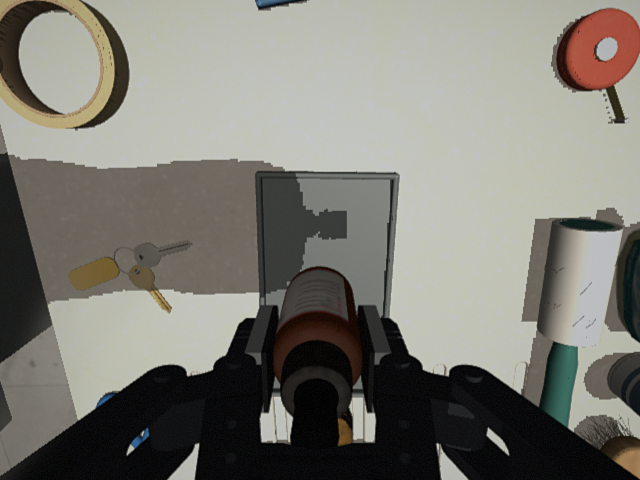

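```bash
python3 -m handwheel '[{"xyz":[0,0,-0.015],"turn":0},{"xyz":[0,0,-0.03],"turn":0},{"xyz":[0,0,-0.03],"turn":0},{"xyz":[0,0,-0.03],"turn":0},{"xyz":[0,0,-0.02],"turn":0},{"xyz":[0,0,-0.015],"turn":0},{"xyz":[0,0,-0.01],"turn":0},{"xyz":[0,0,-0.004],"turn":0},{"xyz":[0,0,-0.003],"turn":0},{"xyz":[0,0,0],"turn":0},{"xyz":[0,0,0],"turn":0}]'; python3 -m handwheel '[{"xyz":[0,0,0],"turn":0},{"xyz":[0,0,0],"turn":0},{"xyz":[0,0,0],"turn":0},{"xyz":[0,0,0],"turn":0},{"xyz":[0,0,0.01],"turn":0},{"xyz":[0,0,0.02],"turn":0},{"xyz":[0,0,0.035],"turn":0},{"xyz":[0,0,0.04],"turn":0},{"xyz":[0,0,0.035],"turn":0},{"xyz":[0.001,-0.02,0.02],"turn":0},{"xyz":[0.002,-0.03,0],"turn":0},{"xyz":[0.002,-0.04,0],"turn":0},{"xyz":[0.002,-0.04,0],"turn":0},{"xyz":[0.002,-0.04,0],"turn":0},{"xyz":[0.002,-0.04,0],"turn":0},{"xyz":[0.002,-0.04,0],"turn":0},{"xyz":[0.002,-0.04,0],"turn":0},{"xyz":[0.0015,-0.04,0],"turn":0},{"xyz":[0,-0.03,0],"turn":-7},{"xyz":[0,0,0],"turn":0}]' 0.6 ; python3 -m handwheel '[{"xyz":[0,0,0],"turn":0},{"xyz":[0,0,-0.03],"turn":0},{"xyz":[0,0,-0.03],"turn":0},{"xyz":[0,0,-0.02],"turn":0},{"xyz":[0,0,0],"turn":0},{"xyz":[0,0,0],"turn":0}]'; python3 look.py pics/w7.png brush
```

```text
t: 20.07
tcp_pos: [0.5044, 0.0695, 0.0413]
tcp_rot: [0.0, 0.72, 0.694, 0.0]
force: [-0.2, 0.7, -0.3]
grip_width: 0.0315
finger_force: 29.8
t: 21.73
tcp_pos: [0.5202, -0.2952, 0.2001]
tcp_rot: [0.0, 0.764, 0.645, -0.0]
force: [-0.2, -0.5, -0.5]
grip_width: 0.0513
finger_force: 0.0
t: 22.23
tcp_pos: [0.5202, -0.2889, 0.1209]
tcp_rot: [-0.001, 0.76, 0.65, -0.0]
force: [0.2, 0.2, 0.8]
grip_width: 0.0514
finger_force: 0.0
22.2833 [ 0.5209 -0.2895  0.122 ] [0.   0.76 0.65 0.  ]
brush 0.64 [320. 260.] 5198 [ 522.8 -290.7] [29.2 84. ] -9.7
```

View pics/w7.png

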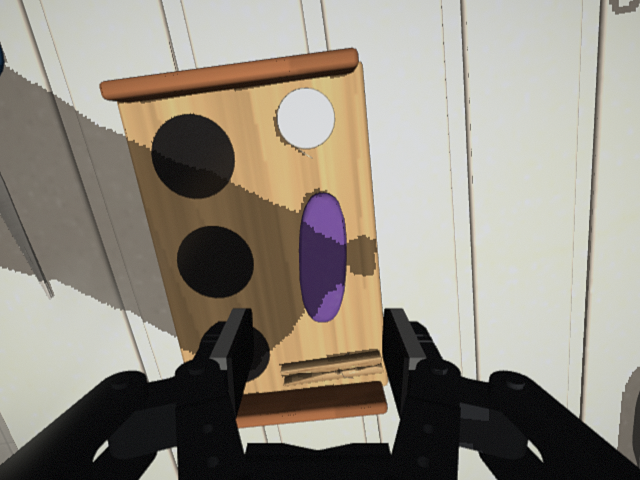

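The brush is at (323,257), aligned with the jaws. The pads are at (193,156), (215,261) and about (238,355).

```bash
python3 - <<'E'
from h import *
C=cam("wrist")
im=cv2.imread("pics/w7.png"); g=(im.max(2)<22).astype(np.uint8); n,l,s,c=cv2.connectedComponentsWithStats(g)
for i in range(1,n):
    if 2000<s[i,4]<9000 and c[i,1]<300: 
        k=cv2.convexHull(np.argwhere(l==i)[:,::-1].astype(np.int32)); e=cv2.fitEllipse(k); print(e,px2w(C,e[0],.012))
E
python3 -m handwheel '[{"xyz":[0.0015,0,-0.03],"turn":0},{"xyz":[0,0,-0.03],"turn":0},{"xyz":[0,0,-0.02],"turn":0},{"xyz":[0,0,-0.015],"turn":0},{"xyz":[0,0,-0.006],"turn":0},{"xyz":[0,0,-0.003],"turn":0},{"xyz":[0,0,0],"turn":0},{"xyz":[0,0,0],"turn":0}]'
python3 -m handwheel '[{"xyz":[0,0,0],"turn":0},{"xyz":[0,0,0],"turn":0},{"xyz":[0,0,0],"turn":0},{"xyz":[0,0,0],"turn":0},{"xyz":[0,0,0],"turn":0},{"xyz":[0,0,0],"turn":0},{"xyz":[0,0,0],"turn":0},{"xyz":[0,0,0],"turn":0}]' 0 30
```

```text
((215.81536865234375, 261.9250183105469), (69.46717834472656, 73.52330780029297), 114.77454376220703) [[ 0.45037796 -0.28861765]]
t: 23.0
tcp_pos: [0.5227, -0.2906, 0.0181]
tcp_rot: [0.001, 0.76, 0.649, 0.0]
force: [-0.6, 0.4, -0.2]
grip_width: 0.0513
finger_force: 0.0
t: 23.67
tcp_pos: [0.5224, -0.2905, 0.0179]
tcp_rot: [0.001, 0.761, 0.649, 0.0]
force: [-0.9, 0.9, 8.8]
grip_width: 0.0278
finger_force: 29.1
```

```bash
python3 -m handwheel '[{"xyz":[0,0,0.01],"turn":0},{"xyz":[0,0,0.025],"turn":0},{"xyz":[0,0,0.037],"turn":0},{"xyz":[0,0,0.04],"turn":0},{"xyz":[0,0,0.04],"turn":0},{"xyz":[0,0.015,0.03],"turn":0},{"xyz":[-0.003,0.03,0],"turn":0},{"xyz":[-0.003,0.037,0],"turn":0},{"xyz":[-0.003,0.037,0],"turn":0},{"xyz":[-0.003,0.037,0],"turn":0},{"xyz":[-0.003,0.037,0],"turn":0},{"xyz":[-0.003,0.037,0],"turn":0},{"xyz":[-0.003,0.037,0],"turn":0},{"xyz":[-0.003,0.037,0],"turn":0},{"xyz":[-0.003,0.037,0],"turn":0},{"xyz":[-0.003,0.037,0],"turn":0}]'
python3 -m handwheel '[{"xyz":[-0.003,0.037,0],"turn":4},{"xyz":[-0.003,0.037,0],"turn":4},{"xyz":[-0.003,0.037,0],"turn":4.5},{"xyz":[0,0.03,0],"turn":4},{"xyz":[0,0.025,0],"turn":0},{"xyz":[0,0.015,0],"turn":0},{"xyz":[0,0,0],"turn":0},{"xyz":[0,0,0],"turn":0},{"xyz":[0,0,0],"turn":0}]'; python3 look.py pics/w8.png dish,brush
```

```text
t: 25.0
tcp_pos: [0.4914, 0.0896, 0.1998]
tcp_rot: [0.0, 0.761, 0.649, 0.0]
force: [0.4, -0.7, -0.4]
grip_width: 0.0278
finger_force: 30.1
t: 25.75
tcp_pos: [0.4829, 0.2684, 0.1992]
tcp_rot: [0.0, 0.659, 0.752, 0.0]
force: [-0.2, -0.2, -1.6]
grip_width: 0.0283
finger_force: 30.1
25.8 [0.483  0.2681 0.1991] [ 0.     0.66   0.752 -0.   ]
dish 0.6 [331. 171.] 10915 [488.3 300.4] [ 67.6 123.2] 7.9
brush 0.63 [337. 434.] 2151 [506.8  89.9] [ 71.7 100.6] -85.9
```

View pics/w8.png

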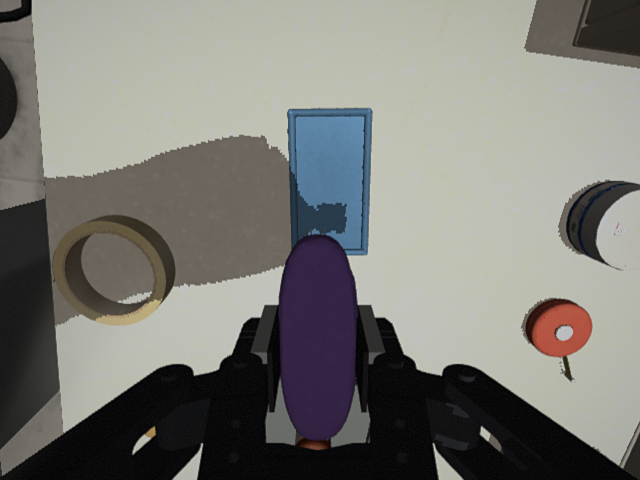

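The dish is at (331,181), parallel to the brush held at column 318. I move over it and lower.

```bash
python3 -m handwheel '[{"xyz":[0.0045,0.016,0],"turn":0},{"xyz":[0,0.016,-0.01],"turn":0},{"xyz":[0,0,-0.03],"turn":0},{"xyz":[0,0,-0.035],"turn":0},{"xyz":[0,0,-0.035],"turn":0},{"xyz":[0,0,-0.03],"turn":0},{"xyz":[0,0,-0.02],"turn":0},{"xyz":[0,0,-0.012],"turn":0},{"xyz":[0,0,-0.008],"turn":0},{"xyz":[0,0,-0.0055],"turn":0},{"xyz":[0,0,0],"turn":0},{"xyz":[0,0,0],"turn":0}]'; python3 look.py pics/w9.png dish,brush
```

```text
t: 26.9
tcp_pos: [0.4879, 0.3008, 0.0139]
tcp_rot: [0.0, 0.66, 0.752, 0.0]
force: [0.2, 0.0, -0.3]
grip_width: 0.0274
finger_force: 30.1
26.95 [0.488  0.301  0.0141] [0.    0.66  0.752 0.001]
dish 0.88 [321. 232.] 21416 [488.3 301.2] [ 67.3 124. ] 8.0
brush 0.95 [316. 340.] 13652 [486.7 305.5] [26.9 81.5] 7.6
```

View pics/w9.png

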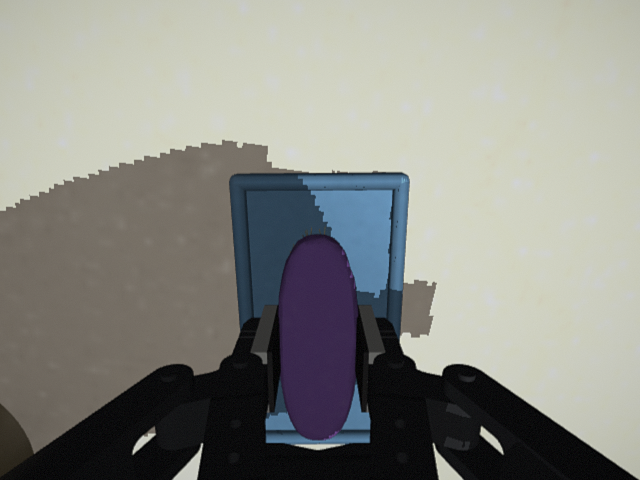

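```bash
python3 -m handwheel '[{"xyz":[0,0,-0.0012],"turn":0},{"xyz":[0,0,0],"turn":0}]'; python3 -m handwheel '[{"xyz":[0,0,0],"turn":0},{"xyz":[0,0,0],"turn":0},{"xyz":[0,0,0],"turn":0},{"xyz":[0,0,0],"turn":0},{"xyz":[0,0,0.01],"turn":0},{"xyz":[0,0,0.025],"turn":0},{"xyz":[0,0,0.035],"turn":0},{"xyz":[0,0,0.04],"turn":0},{"xyz":[0,0,0.04],"turn":0},{"xyz":[0,0,0.035],"turn":0},{"xyz":[0,0,0],"turn":0},{"xyz":[0,0,0],"turn":0}]' 0.65; python3 look.py pics/w10.png dish,brush
python3 -m handwheel '[{"xyz":[0.003,-0.02,0],"turn":-4.5},{"xyz":[0.003,-0.035,0],"turn":-5},{"xyz":[0.003,-0.035,0],"turn":0},{"xyz":[0.003,-0.035,0],"turn":0},{"xyz":[0.004,-0.035,0],"turn":0},{"xyz":[0,-0.035,0],"turn":0},{"xyz":[0,-0.025,0],"turn":0},{"xyz":[0,-0.011,0],"turn":0},{"xyz":[0,0,0],"turn":0},{"xyz":[0,0,0],"turn":0}]';  python3 look.py pics/w11.png dropper,stick,jar,tray
```

```text
t: 27.22
tcp_pos: [0.4876, 0.301, 0.0124]
tcp_rot: [0.0, 0.659, 0.752, 0.0]
force: [-0.2, -0.2, -0.9]
grip_width: 0.0278
finger_force: 30.1
t: 28.22
tcp_pos: [0.4883, 0.3013, 0.1996]
tcp_rot: [0.001, 0.659, 0.752, 0.002]
force: [-0.4, -0.2, 0.4]
grip_width: 0.0554
finger_force: 0.0
28.2667 [0.4875 0.3009 0.1979] [0.    0.659 0.752 0.001]
dish 0.71 [334. 213.] 7915 [487.3 300.2] [ 68.2 122.7] 7.6
brush 0.63 [315. 227.] 3028 [484.9 303.2] [28.7 81.3] 8.2
t: 29.2
tcp_pos: [0.5032, 0.07, 0.1965]
tcp_rot: [-0.001, 0.72, 0.694, -0.0]
force: [0.2, 1.0, 0.1]
grip_width: 0.0555
finger_force: 0.0
29.25 [0.5032 0.0706 0.1966] [-0.     0.719  0.695 -0.   ]
dropper 0.85 [318. 236.] 1994 [504.1  86. ] [25.1 37. ] -1.0
stick 0.82 [323. 332.] 3088 [504.5  28.7] [25.9 64.2] -2.0
jar 0.55 [323. 408.] 4448 [503.8 -28.8] [41.9 77.6] -3.0
tray 0.75 [336. 273.] 23651 [507.4   3.3] [121.2 221.6] -2.6
```

View pics/w11.png

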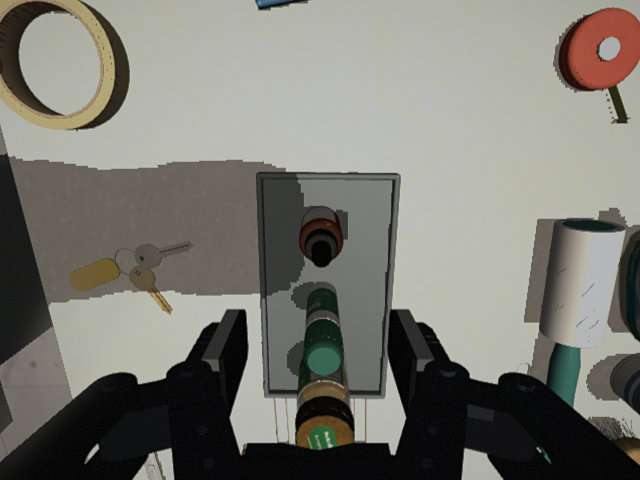

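The brush lies in the dish, and dropper, stick and jar stand in a row in the tray (columns 321–325). Next I return the dropper.

```bash
python3 -m handwheel '[{"xyz":[0.001,-0.001,-0.02],"turn":0},{"xyz":[0,0,-0.03],"turn":0},{"xyz":[0,0,-0.03],"turn":0},{"xyz":[0,0,-0.03],"turn":0},{"xyz":[0,0,-0.02],"turn":0},{"xyz":[0,0,-0.014],"turn":0},{"xyz":[0,0,-0.008],"turn":0},{"xyz":[0,0,-0.0035],"turn":0},{"xyz":[0,0,0],"turn":0},{"xyz":[0,0,0],"turn":0}]'
python3 -m handwheel '[{"xyz":[0,0,0],"turn":0},{"xyz":[0,0,0],"turn":0},{"xyz":[0,0,0],"turn":0},{"xyz":[0,0,0],"turn":0},{"xyz":[0,0,0],"turn":0},{"xyz":[0,0,0],"turn":0},{"xyz":[0,0,0],"turn":0},{"xyz":[0,0,0],"turn":0}]' 0 30
```

```text
t: 30.28
tcp_pos: [0.505, 0.0691, 0.0423]
tcp_rot: [0.0, 0.719, 0.695, 0.0]
force: [0.7, -0.3, -0.2]
grip_width: 0.0558
finger_force: 0.0
t: 30.95
tcp_pos: [0.5051, 0.0689, 0.0425]
tcp_rot: [0.001, 0.719, 0.695, 0.001]
force: [0.0, 0.1, 6.3]
grip_width: 0.0317
finger_force: 29.2
```

```bash
python3 -m handwheel '[{"xyz":[0,0,0.01],"turn":0},{"xyz":[0,0,0.02],"turn":0},{"xyz":[0,0,0.03],"turn":0},{"xyz":[0,0,0.03],"turn":0},{"xyz":[0,0,0.03],"turn":0},{"xyz":[0,0,0.02],"turn":0},{"xyz":[-0.003,-0.015,0.01],"turn":0},{"xyz":[-0.006,-0.03,0],"turn":0},{"xyz":[-0.006,-0.03,0],"turn":0},{"xyz":[-0.006,-0.03,0],"turn":0},{"xyz":[-0.006,-0.03,0],"turn":0},{"xyz":[-0.006,-0.03,0],"turn":0},{"xyz":[-0.006,-0.03,0],"turn":0},{"xyz":[-0.006,-0.03,0],"turn":0},{"xyz":[-0.005,-0.03,0],"turn":0},{"xyz":[-0.003,-0.02,0],"turn":0},{"xyz":[0,-0.0095,0],"turn":0},{"xyz":[0,0,0],"turn":0},{"xyz":[0,0,0],"turn":0}]'
python3 -m handwheel '[{"xyz":[0,0,-0.015],"turn":0},{"xyz":[0,0,-0.03],"turn":0},{"xyz":[0,0,-0.03],"turn":0},{"xyz":[0,0,-0.03],"turn":0},{"xyz":[0,0,-0.018],"turn":0},{"xyz":[0,0,-0.01],"turn":0},{"xyz":[0,0,-0.005],"turn":0},{"xyz":[0,0,0],"turn":0},{"xyz":[0,0,0],"turn":0}]'; python3 look.py pics/w12.png spool
```

```text
t: 32.53
tcp_pos: [0.4515, -0.2154, 0.1917]
tcp_rot: [-0.0, 0.72, 0.694, 0.0]
force: [0.1, -0.2, 0.3]
grip_width: 0.0314
finger_force: 30.1
t: 33.28
tcp_pos: [0.4519, -0.2151, 0.0542]
tcp_rot: [0.0, 0.719, 0.695, 0.0]
force: [1.0, 0.2, 0.2]
grip_width: 0.0315
finger_force: 30.1
33.3333 [ 0.452  -0.2154  0.0544] [0.001 0.719 0.695 0.   ]
spool 0.98 [495. 292.] 7056 [ 518.8 -198.5] [28.8 49.9] 38.7
```

View pics/w12.png

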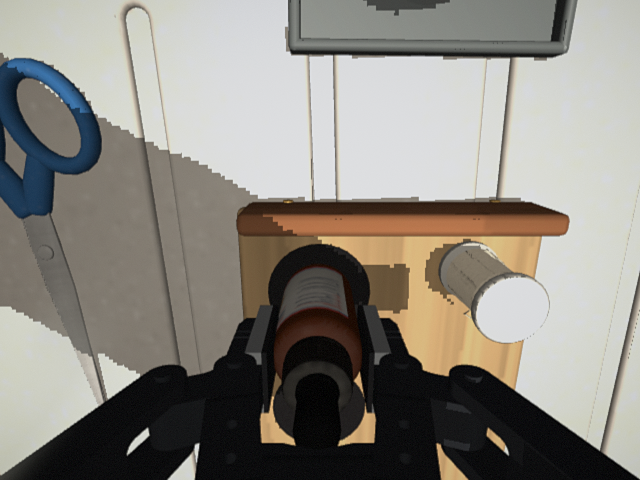

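The dropper is over the middle of its pad, with the pad edge even on both sides of the base at columns 272–369. I release it and fetch the stick.

```bash
python3 -m handwheel '[{"xyz":[0,0,-0.002],"turn":0},{"xyz":[0,0,-0.0015],"turn":0},{"xyz":[0,0,0],"turn":0}]'; python3 -m handwheel '[{"xyz":[0,0,0],"turn":0},{"xyz":[0,0,0],"turn":0},{"xyz":[0,0,0],"turn":0},{"xyz":[0,0,0],"turn":0},{"xyz":[0,0,0.01],"turn":0},{"xyz":[0,0,0.025],"turn":0},{"xyz":[0,0,0.035],"turn":0},{"xyz":[0,0,0.04],"turn":0},{"xyz":[0,0,0.035],"turn":0},{"xyz":[0.004,0.02,0.02],"turn":0},{"xyz":[0.01,0.03,0],"turn":0},{"xyz":[0.01,0.04,0],"turn":0},{"xyz":[0.01,0.04,0],"turn":0},{"xyz":[0.01,0.04,0],"turn":0},{"xyz":[0.008,0.03,0],"turn":0},{"xyz":[0,0.016,0],"turn":0},{"xyz":[0,0,0],"turn":0},{"xyz":[0,0,0],"turn":0}]' 0.65
python3 -m handwheel '[{"xyz":[0,0,-0.02],"turn":0},{"xyz":[0,0,-0.03],"turn":0},{"xyz":[0,0,-0.03],"turn":0},{"xyz":[0,0,-0.03],"turn":0},{"xyz":[0,0,-0.02],"turn":0},{"xyz":[0,0,-0.015],"turn":0},{"xyz":[0,0,-0.01],"turn":0},{"xyz":[0,0,-0.005],"turn":0},{"xyz":[0,0,0],"turn":0},{"xyz":[0,0,0],"turn":0}]'
python3 -m handwheel '[{"xyz":[0,0,0],"turn":0},{"xyz":[0,0,0],"turn":0},{"xyz":[0,0,0],"turn":0},{"xyz":[0,0,0],"turn":0},{"xyz":[0,0,0],"turn":0},{"xyz":[0,0,0],"turn":0},{"xyz":[0,0,0],"turn":0},{"xyz":[0,0,0],"turn":0}]' 0 30
```

```text
t: 33.63
tcp_pos: [0.4519, -0.2159, 0.0505]
tcp_rot: [0.001, 0.719, 0.695, 0.0]
force: [-0.1, -0.2, 4.3]
grip_width: 0.0311
finger_force: 30.5
t: 35.13
tcp_pos: [0.5034, 0.0011, 0.215]
tcp_rot: [-0.0, 0.719, 0.695, -0.0]
force: [0.8, -0.4, 0.2]
grip_width: 0.0556
finger_force: 0.0
t: 35.97
tcp_pos: [0.5036, -0.0002, 0.0554]
tcp_rot: [0.0, 0.72, 0.694, 0.0]
force: [0.6, 1.1, -0.2]
grip_width: 0.0557
finger_force: 0.0
t: 36.63
tcp_pos: [0.5041, 0.0002, 0.0558]
tcp_rot: [0.001, 0.719, 0.695, 0.0]
force: [-0.0, -0.2, 6.7]
grip_width: 0.0264
finger_force: 29.7
```

```bash
python3 -m handwheel '[{"xyz":[0,0,0.01],"turn":0},{"xyz":[0,0,0.02],"turn":0},{"xyz":[0,0,0.03],"turn":0},{"xyz":[0,0,0.03],"turn":0},{"xyz":[0,0,0.03],"turn":0},{"xyz":[0,0,0.02],"turn":0},{"xyz":[-0.003,-0.015,0.01],"turn":0},{"xyz":[-0.006,-0.03,0],"turn":0},{"xyz":[-0.006,-0.03,0],"turn":0},{"xyz":[-0.006,-0.03,0],"turn":0},{"xyz":[-0.006,-0.03,0],"turn":0},{"xyz":[-0.006,-0.03,0],"turn":0},{"xyz":[-0.006,-0.03,0],"turn":0},{"xyz":[-0.006,-0.03,0],"turn":0},{"xyz":[-0.006,-0.03,0],"turn":0},{"xyz":[-0.003,-0.02,0],"turn":0},{"xyz":[0,-0.0125,0],"turn":0},{"xyz":[0,0,0],"turn":0},{"xyz":[0,0,0],"turn":0}]'
python3 -m handwheel '[{"xyz":[0,0,-0.015],"turn":0},{"xyz":[0,0,-0.03],"turn":0},{"xyz":[0,0,-0.03],"turn":0},{"xyz":[0,0,-0.03],"turn":0},{"xyz":[0,0,-0.018],"turn":0},{"xyz":[0,0,-0.01],"turn":0},{"xyz":[0,0,-0.005],"turn":0},{"xyz":[0,0,0],"turn":0},{"xyz":[0,0,0],"turn":0}]'; python3 look.py pics/w13.png dropper,stick
```

```text
t: 38.22
tcp_pos: [0.4495, -0.2869, 0.2049]
tcp_rot: [-0.0, 0.72, 0.694, 0.0]
force: [-0.2, 0.8, 0.1]
grip_width: 0.0264
finger_force: 29.6
t: 38.97
tcp_pos: [0.4499, -0.2866, 0.0677]
tcp_rot: [0.0, 0.719, 0.695, 0.0]
force: [0.1, -0.0, 0.4]
grip_width: 0.0263
finger_force: 29.6
39.0167 [ 0.45   -0.2869  0.068 ] [0.001 0.719 0.695 0.   ]
dropper 0.62 [314. 153.] 7225 [ 451.1 -214.6] [22.4 22.5] 23.1
stick 0.92 [315. 370.] 13900 [ 448.5 -266.9] [26.6 56.6] 0.1
```

View pics/w13.png

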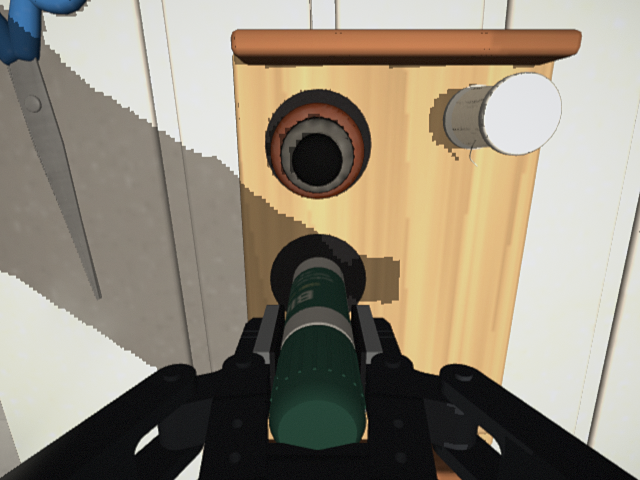

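The dropper stands centred on its pad and the stick is over the middle of its own at (318,280). I release it and fetch the jar.

```bash
python3 -m handwheel '[{"xyz":[0,-0.0005,-0.002],"turn":0},{"xyz":[0,0,-0.002],"turn":0},{"xyz":[0,0,0],"turn":0}]'; python3 -m handwheel '[{"xyz":[0,0,0],"turn":0},{"xyz":[0,0,0],"turn":0},{"xyz":[0,0,0],"turn":0},{"xyz":[0,0,0],"turn":0},{"xyz":[0,0,0.01],"turn":0},{"xyz":[0,0,0.025],"turn":0},{"xyz":[0,0,0.035],"turn":0},{"xyz":[0,0,0.04],"turn":0},{"xyz":[0,0,0.035],"turn":0},{"xyz":[0.005,0.02,0.02],"turn":0},{"xyz":[0.01,0.03,0],"turn":0},{"xyz":[0.01,0.04,0],"turn":0},{"xyz":[0.01,0.04,0],"turn":0},{"xyz":[0.01,0.04,0],"turn":0},{"xyz":[0.009,0.03,0],"turn":0},{"xyz":[0,0.021,0],"turn":0},{"xyz":[0,0,0],"turn":0},{"xyz":[0,0,0],"turn":0}]' 0.8
python3 -m handwheel '[{"xyz":[0,0,-0.02],"turn":0},{"xyz":[0,0,-0.035],"turn":0},{"xyz":[0,0,-0.035],"turn":0},{"xyz":[0,0,-0.03],"turn":0},{"xyz":[0,0,-0.02],"turn":0},{"xyz":[0,0,-0.015],"turn":0},{"xyz":[0,0,-0.01],"turn":0},{"xyz":[0,0,-0.005],"turn":0},{"xyz":[0,0,0],"turn":0},{"xyz":[0,0,0],"turn":0}]'
python3 -m handwheel '[{"xyz":[0,0,0],"turn":0},{"xyz":[0,0,0],"turn":0},{"xyz":[0,0,0],"turn":0},{"xyz":[0,0,0],"turn":0},{"xyz":[0,0,0],"turn":0},{"xyz":[0,0,0],"turn":0},{"xyz":[0,0,0],"turn":0},{"xyz":[0,0,0],"turn":0}]' 0 35
```

```text
t: 39.37
tcp_pos: [0.45, -0.288, 0.0637]
tcp_rot: [0.001, 0.719, 0.695, 0.0]
force: [0.4, 1.4, 6.5]
grip_width: 0.0262
finger_force: 30.3
t: 40.87
tcp_pos: [0.5035, -0.0657, 0.2281]
tcp_rot: [0.0, 0.719, 0.695, -0.0]
force: [-0.0, -0.5, 0.7]
grip_width: 0.0685
finger_force: 0.0
t: 41.7
tcp_pos: [0.5036, -0.0673, 0.0584]
tcp_rot: [0.0, 0.72, 0.694, 0.0]
force: [0.1, -0.1, -1.0]
grip_width: 0.0685
finger_force: 0.0
t: 42.37
tcp_pos: [0.5039, -0.0668, 0.0589]
tcp_rot: [0.001, 0.719, 0.695, 0.0]
force: [-0.6, -0.6, 5.4]
grip_width: 0.0436
finger_force: 34.7
```

```bash
python3 -m handwheel '[{"xyz":[0,0,0.01],"turn":0},{"xyz":[0,0,0.02],"turn":0},{"xyz":[0,0,0.03],"turn":0},{"xyz":[0,0,0.03],"turn":0},{"xyz":[0,0,0.03],"turn":0},{"xyz":[0,0,0.02],"turn":0},{"xyz":[-0.003,-0.015,0.01],"turn":0},{"xyz":[-0.006,-0.03,0],"turn":0},{"xyz":[-0.006,-0.03,0],"turn":0},{"xyz":[-0.006,-0.03,0],"turn":0},{"xyz":[-0.006,-0.03,0],"turn":0},{"xyz":[-0.006,-0.03,0],"turn":0},{"xyz":[-0.006,-0.03,0],"turn":0},{"xyz":[-0.006,-0.03,0],"turn":0},{"xyz":[-0.006,-0.03,0],"turn":0},{"xyz":[-0.0045,-0.02,0],"turn":0},{"xyz":[0,-0.0165,0],"turn":0},{"xyz":[0,0,0],"turn":0},{"xyz":[0,0,0],"turn":0}]'
python3 -m handwheel '[{"xyz":[0,0,-0.015],"turn":0},{"xyz":[0,0,-0.03],"turn":0},{"xyz":[0,0,-0.03],"turn":0},{"xyz":[0,0,-0.03],"turn":0},{"xyz":[0,0,-0.018],"turn":0},{"xyz":[0,0,-0.01],"turn":0},{"xyz":[0,0,-0.005],"turn":0},{"xyz":[0,0,0],"turn":0},{"xyz":[0,0,0],"turn":0}]'; python3 - <<'E'
from h import *
im=arm.get_image("side")[:,:,::-1]; w=arm.get_image("wrist")[:,:,::-1]
a=cv2.resize(im[240:400,270:450],None,fx=2.2,fy=2.2,interpolation=cv2.INTER_CUBIC); b=cv2.resize(w,(400,300))
o=np.zeros((352,800,3),np.uint8); o[:,:396]=a; o[:300,400:]=b; cv2.imwrite("pics/c1.png",o)
E
```

```text
t: 43.95
tcp_pos: [0.4478, -0.3586, 0.2081]
tcp_rot: [-0.0, 0.72, 0.694, 0.0]
force: [-0.2, -0.4, -1.1]
grip_width: 0.043
finger_force: 35.8
t: 44.7
tcp_pos: [0.4485, -0.3583, 0.0712]
tcp_rot: [0.001, 0.719, 0.695, -0.0]
force: [-0.6, -1.3, -0.4]
grip_width: 0.0433
finger_force: 35.8
```

View pics/c1.png

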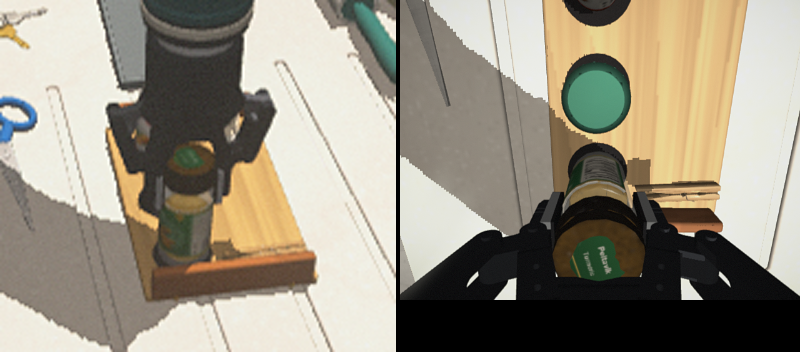

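The jar is over its pad, with the dark ring showing round its base in both views. I lower it, release and rise clear.

```bash
python3 -m handwheel '[{"xyz":[0,0,-0.002],"turn":0},{"xyz":[0,0,-0.002],"turn":0},{"xyz":[0,0,0],"turn":0}]'; python3 -m handwheel '[{"xyz":[0,0,0],"turn":0},{"xyz":[0,0,0],"turn":0},{"xyz":[0,0,0],"turn":0},{"xyz":[0,0,0],"turn":0},{"xyz":[0,0,0.01],"turn":0},{"xyz":[0,0,0.025],"turn":0},{"xyz":[0,0,0.035],"turn":0},{"xyz":[0,0,0.04],"turn":0},{"xyz":[0,0,0.035],"turn":0},{"xyz":[0,0,0.03],"turn":0},{"xyz":[0,0.03,0.025],"turn":0},{"xyz":[0,0.03,0.02],"turn":0},{"xyz":[0,0.03,0.01],"turn":0},{"xyz":[0,0,0],"turn":0},{"xyz":[0,0,0],"turn":0}]' 0.8
python3 - <<'E'
from h import *
w=arm.get_image("wrist")[:,:,::-1]; C=cam("wrist"); t=arm.get_image("top")[:,:,::-1]
print(px2w(C,[(320,240)],.012))
a=cv2.resize(t[200:290,150:250],(400,360),interpolation=cv2.INTER_CUBIC); b=w[40:400,180:580]
cv2.imwrite("pics/c2.png",np.hstack([a,b]))
for q,z in (("jar",.117),("dropper",.114),("stick",.122),("spool",.06),("clothes_peg",.024)):
    for m in arm.masks_of("wrist",q)[:1]: print(q,m["conf"],m["centre"],rect(C,m["mask"],z))
E
```

```text
t: 45.05
tcp_pos: [0.4483, -0.3586, 0.0669]
tcp_rot: [0.001, 0.719, 0.695, -0.0]
force: [-1.5, 0.7, 7.1]
grip_width: 0.0431
finger_force: 36.2
t: 46.3
tcp_pos: [0.4481, -0.2671, 0.2977]
tcp_rot: [0.001, 0.719, 0.695, 0.0]
force: [-1.2, -1.2, 0.1]
grip_width: 0.0684
finger_force: 0.0
[[ 0.44884641 -0.31162292]]
jar 0.79 [319.7, 302.5] (array([ 447.1, -341.2]), array([42.1, 77.5]), -2.0)
dropper 0.7 [318.4, 155.2] (array([ 450.6, -213.8]), array([27.7, 28.2]), 44.3)
stick 0.77 [321.6, 234.8] (array([ 449.6, -277.4]), array([26.1, 46.9]), -2.5)
spool 0.73 [395.3, 141.8] (array([ 522.1, -207.3]), array([27.6, 35.1]), 83.1)
clothes_peg 0.87 [381.8, 296.8] (array([ 514.4, -374.8]), array([16.5, 69.1]), -89.3)
```

View pics/c2.png

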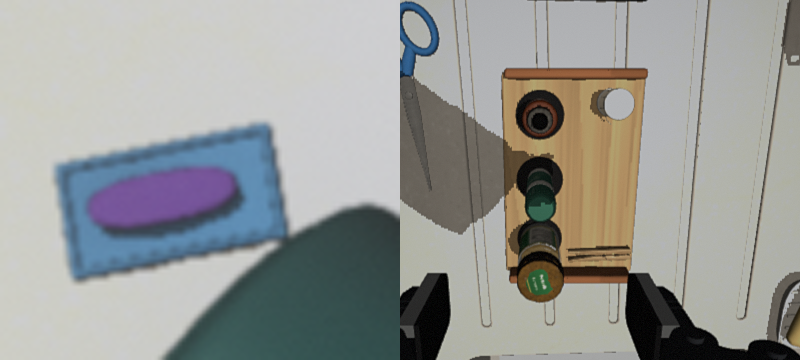

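The brush lies lengthwise inside the dish rim. All three bottles stand upright on their original pads, and the spool and peg have not moved beyond the measuring error of about 1 mm.

```bash
python3 -c "
from rig import arm
print(arm.finish_job())"
```

```text
the job is handed in; nothing more can be done
None
```

The job is done and handed in at about 46 s on the robot's clock: the brush lies bristles down in the dish, the jar, dropper and stick are upright on their own pads again, and the spool and peg were left where they were.

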